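# Lock the tape roll on its hub with the sprung retaining ring

## Task

Swing the hold-down arm of the tape stand about a quarter turn aside by pushing its pin, then squeeze the two ears of the steel retaining ring together so that it spreads, carry it spread over the hub and let it contract into the hub's groove above the tape roll, with its ears pointing out over the front of the stand. Let go of it, leave the tape on the hub, and leave the other things on the bench where they are.

Things in the scene. Friction and masses are not known exactly. Their poses are not given: they have to be found in the camera images.
- hub_stand: Fixed tape stand: base plate 8 mm thick (x -65 to +105 mm, y +-60) with an upright hub. Origin: underside of the plate on the hub axis; z up; -x points to its open front; the arm's post is at x +85 mm. Hub by height above the bench: radius 33 mm to 58 mm, groove of radius 29 mm from 58 to 70 mm, nose of radius 33.5 mm from 70 to 74 mm, bevelled to 30 mm at 78 mm (top).
- groove (a point): Point on the hub's axis at the height of the groove's lower shoulder (58 mm above the bench): where the centre of the underside of the fitted ring belongs.
- hold_arm (a joint): Angle (rad) of the hold-down arm about its upright pivot: 0 = straight across the hub to the front, growing towards the stand's +y side (clockwise from above). Starts at -0.2 to 0.3, free from -0.3 to 1.8, stays where left (about 1 N at the pin). Clear of the hub from about 1.1. Flat bar 16 mm wide, 130 mm long, 92 to 104 mm above the bench.
- push_pin (a point): Top end (130 mm above the bench) of the upright black pin, 12 mm diameter, that stands 26 mm above the bar at the arm's free end, 124 mm from the pivot axis. Push it sideways.
- hold_pivot (a point): Point on the pivot axis of the arm, at its top (106 mm above the bench).
- snap_ring: Loose sprung steel retaining ring (85 g in all) lying flat with its ears up: two half rings 7 mm thick, 31 mm inner and 41 mm outer radius at rest, hinged together at the back. This body is the half on the +y side. Origin: centre of the circle (at rest), on the underside; -x points to the hinge (40 mm away), +x to the ears; z up.
- ring_spread (a joint): Angle (rad) between the half rings: 0 at rest (spring-closed), 0.44 fully spread (stop). Squeezing the ears takes 2 N to begin, 7 N at the stop; 15 to 25 N holds it. The nose passes only when nearly fully spread: a circle of 36.5 mm radius is then free, its centre 44 mm from the hinge and 46 mm from the middle between the ears.
- ring_hinge (a point): Hinge axis of the ring, on its underside (pin of 10 mm diameter, 9 mm high).
- ear_a (a point): Top middle of the ear of the half snap_ring, 52 mm above the ring's underside, on the ring's -y side (the ears cross over). Each ear is an upright plate 14 mm long (along the ring's x), 7 mm thick, free to grip from 20 to 52 mm above the underside; cross bars lie below, at 9 to 19 mm.
- ear_b (a point): Top middle of the other ear, same shape, on the ring's +y side; moves with ring_spread. Ears at rest: centres 53 mm apart (63 over the outsides, turned 0.22 rad), their middle 86 mm from the hinge. Fully squeezed: centres 14 mm apart (21 over the outsides, now parallel), 90 mm from the hinge.
- tape_on_hub: Brown parcel tape roll, 110 mm diameter, 48 mm high, hole about 76 mm, already lying round the hub on the base plate (its top at 56 mm). Origin: centre of its underside.
- white_box: Bystander: white carton 62 x 62 x 58 mm. Origin: centre of its underside.
- blue_carton: Bystander: blue carton (not the one at the far left by the brown cartons) 100 x 68 x 45 mm. Origin: centre of its underside.
- steel_flask: Bystander: the upright steel flask nearer the stand, 68 mm diameter, 223 mm tall. Origin: centre of its underside.
- wipe_bottle: Bystander: the upright white pump bottle nearer the robot, left of the stand, 63 mm diameter, 175 mm tall. Origin: centre of its underside.
Things that resemble listed ones, but are neither listed nor needed, are in the scene too. What is shaped like the snap_ring but green or yellow is not meant.

How it is judged:
By the outcome, as a careful person would: the job done as asked, in the order asked, and still so for the second after the job is handed in, with the robot touching nothing.
It also fails if it takes over 67 s, if anything falls off the work surface, if the arm or the gripper's body presses on something with over 40 N, if the wrist force passes 120 N, or if a joint passes its speed limit or range.

## Robot

A 7-joint arm with a two-finger parallel gripper is mounted at the origin on a cart in front of the work surface, level with it; the furniture and walls round the work are solid. World frame = base frame: x ahead of the robot, y to its left, z up, the work surface at z = 0. Lengths are in m, angles in rad, forces in N, time in s.
With the tool pointing down it reaches from about 0.35 to 0.9 m from the base axis. Payload 19.9 kg.
Tool frame: the origin (TCP) lies between the finger pads; the fingertips stand 19 mm ahead of it and the grasp point (between the pads) is the TCP; z points along the fingers, y is the direction in which the jaws open and shut (so a half turn about z gives the same grasp; the last joint's range is limited). The gripper opens to 94 mm and grips with 3 to 60 N. Pads are 16 mm wide; open, the fingers measure 119 mm over their backs; the gripper's body (75 mm by 177 mm) begins 78 mm behind the grasp point.
Start: joints at [-1.163, 0.417, -0.01, 1.614, 0.005, 1.111, -0.053], TCP at [0.271, 0.563, 0.224] pointing down, gripper open.
Joint ranges: [-2.81, 2.81], [-0.39, 2.02], [-1.27, 1.25], [0.06, 2.57], [-1.19, 4.33], [0.19, 2], [-2.82, 2.82]. Speed limits (rad/s): [1.89, 1.89, 2.39, 2.39, 3.01, 3.01, 3.01].

## Interface

Orientations are given as a 3x3 rotation matrix whose columns are the frame's x, y, z axes.
In Python, from rig import robot gives the robot as it stands. Calls block until the motion is done:
- robot.move_ptp(position, orientation): joint-space move of the TCP to a pose.
- robot.move_linear(position, velocity=0.15, frame=None, threshold=None): straight line of the TCP; frame=None keeps the orientation; velocity is the mean speed in m/s. With threshold (N) it stops when the force on the tool has changed by that much, and returns True; else False.
- robot.goto_joints(angles): joint-space move.
- robot.gripper_to(opening): finger opening in m; the grip force is fixed at half the most; returns when the fingers have stopped.
- robot.pause(seconds).
- robot.ik(position, orientation): joint angles nearest the present ones, or None.
- robot.get_state(): the state.
- robot.grab_frame(name): name is "scene" or "side" or "wrist"; returns the picture (400x640x3 uint8, red, green, blue); there is no depth.
- robot.camera_info(name): a dict with "fx", "fy", "cx", "cy" (pixels), "rvec" (rotation vector, rad) and "tvec" (3), from world to camera coordinates, as OpenCV has them. Camera axes: x right, y down, z forward; pixel columns grow to the right and rows downward; lengths in m; the calibration is good to about 2 mm. A picture is of the moment at which its call begins: read the wrist's pose just before it. camera_info takes no time and is no camera call; for the wrist camera it gives the pose at the moment of the call.
A pose or a line that the arm cannot do raises robot.PlanningError and nothing moves.
- robot.sign_off(): hands the job in, once; it reports no verdict.
The state is a dict: "time": time; "qpos": joint angles; "joint_vel": joint speeds; "effort": joint torques, N m; "ee_pos": TCP position; "tool_rot": TCP orientation; "force": force on the tool from outside, world axes, zero at the start; "moment": the same for the moment, N m; "opening": finger opening in m.
Only numpy, scipy, OpenCV 4.12 (cv2) and the standard library are available. Lean on these libraries where they do the work, as an engineer would, in place of code of your own. Each camera call takes 0.05 s, during which the arm holds its last target. There are 200 camera calls.

## Working session

There is one attempt and no reset: what is moved stays moved. The work goes in short steps, each a Python script; the robot and the scene stay as the last script left them, time stands still between calls to the robot, and variables do not carry over. Pictures are saved under pics/ and viewed, on a budget of 10 in all, crops included, one or two more only if the job needs it, and the job is handed in when it is done.

```bash
mkdir -p pics; ls; python3 - <<'E'
from rig import robot
import cv2
for n in ("scene","side"):
    cv2.imwrite(f"pics/{n}0.png",robot.grab_frame(n)[:,:,::-1]); print(n,robot.camera_info(n))
s=robot.get_state(); print(s["time"],s["ee_pos"],s["tool_rot"],s["opening"],s["force"])
E
```

```text
pics
scene {'fx': 454.6679898819112, 'fy': 454.6679898819112, 'cx': 318.59784907746734, 'cy': 200.88403034579306, 'rvec': array([ 2.0005435 , -0.59542245,  0.38368904]), 'tvec': array([-0.47916607,  0.18546347,  1.30204073])}
side {'fx': 473.17689791069205, 'fy': 473.17689791069205, 'cx': 320.9735371927918, 'cy': 193.53810286133458, 'rvec': array([ 1.98574206, -0.15589207,  0.08229382]), 'tvec': array([-0.54618545,  0.09691374,  1.61149134])}
0.1 [0.27105619 0.56281937 0.22390334] [[-9.00980452e-01  4.33859510e-01 -3.87153982e-04]
 [ 4.33859673e-01  9.00979881e-01 -1.01896618e-03]
 [-9.32702187e-05 -1.08603911e-03 -9.99999406e-01]] 0.09381395929331353 [ 0.37725115 -0.95167196 -0.34194317]
```

View pics/scene0.png

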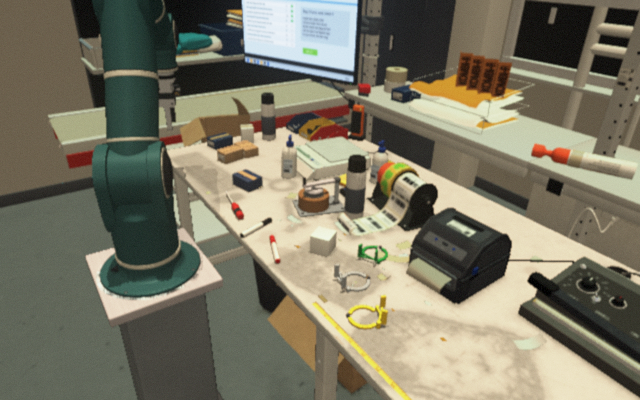

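View pics/side0.png

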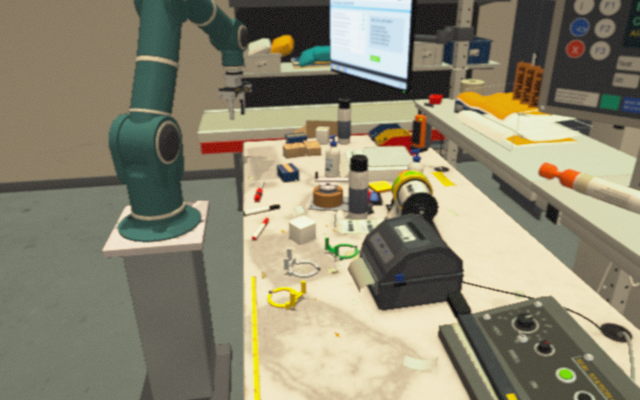

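The scene picture shows the steel ring at about (352,282), the stand with its tape at (315,200), the white box at (322,240) and the flask at (355,185). The side picture shows the ring at (302,268) and the stand at (328,193). Next I'll get rough positions.

```bash
cat > h.py <<'E'
import numpy as np, cv2
from rig import robot
def ray(ci,u,v,z):
    R,_=cv2.Rodrigues(np.array(ci["rvec"])); c=-R.T@ci["tvec"]
    d=R.T@np.array([(u-ci["cx"])/ci["fx"],(v-ci["cy"])/ci["fy"],1]); return c+d*(z-c[2])/d[2]
def proj(ci,P):
    return cv2.projectPoints(np.atleast_2d(np.float64(P)),ci["rvec"],ci["tvec"],np.array([[ci["fx"],0,ci["cx"]],[0,ci["fy"],ci["cy"]],[0,0,1]]),None)[0][:,0]
def tool(yaw):  # tool down; jaw axis (y) at yaw in world
    y=np.array([np.cos(yaw),np.sin(yaw),0]); z=np.array([0,0,-1.]); return np.c_[np.cross(y,z),y,z]
E
python3 - <<'E'
from h import *
A,B=robot.camera_info("scene"),robot.camera_info("side")
for n,p,q,z in [("ring",(352,282),(304,270),.0),("tape",(315,190),(328,187),.056),("box",(322,233),(302,225),.058),("flask",(357,157),(359,158),.223),("earL",(337,266),(289,252),.052),("earR",(370,268),(319,260),.052),("blue",(248,177),(288,168),.045),("bottle",(289,140),(333,140),.175),("yellow",(365,315),(287,297),0),("green",(373,252),(343,250),0)]:
    print(n,ray(A,*p,z).round(3),ray(B,*q,z).round(3))
print(robot.camera_info("wrist"))
for x,y in [(.4,-.15),(.45,-.1),(.5,.1),(.4,.1),(.45,0)]:
    for yaw in (0,1.57,-1.57): print(x,y,yaw,robot.ik([x,y,.45],tool(yaw)) is not None, end="; ")
im=[cv2.resize(robot.grab_frame(n)[r:r+110,c:c+150],None,fx=5,fy=5,interpolation=3) for n,r,c in (("scene",160,270),)]
cv2.imwrite("pics/c1.png",im[0][:,:,::-1])
E
```

```text
ring [ 0.442 -0.368  0.   ] [ 0.448 -0.375  0.   ]
tape [0.602 0.062 0.056] [0.589 0.067 0.056]
box [ 0.46  -0.19   0.058] [ 0.462 -0.214  0.058]
flask [ 0.663 -0.086  0.223] [ 0.663 -0.102  0.223]
earL [ 0.407 -0.342  0.052] [ 0.41  -0.357  0.052]
earR [ 0.477 -0.397  0.052] [ 0.486 -0.412  0.052]
blue [0.457 0.304 0.045] [0.463 0.316 0.045]
bottle [0.617 0.268 0.175] [0.639 0.249 0.175]
yellow [ 0.389 -0.489  0.   ] [ 0.391 -0.492  0.   ]
green [ 0.584 -0.287  0.   ] [ 0.577 -0.286  0.   ]
{'fx': 359.35666401700064, 'fy': 359.35666401700064, 'cx': 316.17833936631047, 'cy': 193.12100173810305, 'rvec': array([-2.45514904, -1.54217905, -0.21470589]), 'tvec': array([-0.6250779 , -0.02817842,  0.3916776 ])}
0.4 -0.15 0 True; 0.4 -0.15 1.57 True; 0.4 -0.15 -1.57 True; 0.45 -0.1 0 True; 0.45 -0.1 1.57 True; 0.45 -0.1 -1.57 True; 0.5 0.1 0 True; 0.5 0.1 1.57 True; 0.5 0.1 -1.57 True; 0.4 0.1 0 True; 0.4 0.1 1.57 True; 0.4 0.1 -1.57 True; 0.45 0 0 True; 0.45 0 1.57 True; 0.45 0 -1.57 True;
```

```bash
python3 - <<'E'
from h import *
ci=robot.camera_info("wrist"); s=robot.get_state()
R,_=cv2.Rodrigues(ci["rvec"]); T=s["tool_rot"]
print("cam in tool",T.T@(-R.T@ci["tvec"]-s["ee_pos"]),"axis",T.T@R.T[:,2])
for p,n in [((.55,.05,.42),"stand")]:
    robot.move_ptp(p,tool(1.2)); ci=robot.camera_info("wrist"); cv2.imwrite(f"pics/w_{n}.png",robot.grab_frame("wrist")[:,:,::-1])
    np.save(f"ci_{n}.npy",ci); print(n,robot.get_state()["time"],robot.get_state()["ee_pos"],robot.get_state()["qpos"])
E
```

```text
cam in tool [ 0.07976059  0.00029442 -0.16046687] axis [-2.73311052e-01  8.15354805e-04  9.61925363e-01]
stand 2.4 [0.54996057 0.05091631 0.41964319] [-0.48774661  0.17324473  0.40154029  1.51823362 -0.06777857  1.46443261
  1.11697041]
```

View pics/w_stand.png

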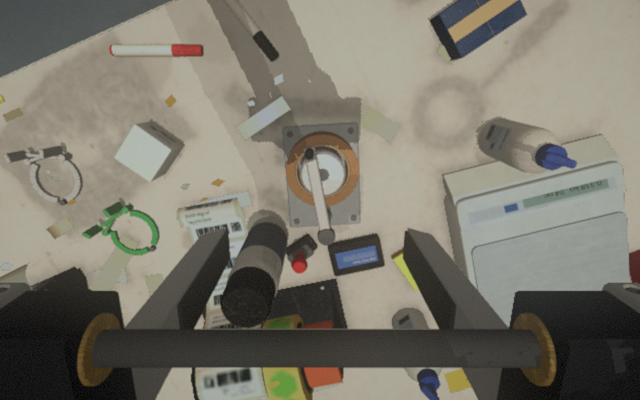

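The wrist view shows the pivot at about (325,237), the pin top at (308,154), the hub at (321,175) and the ring at (55,180) with its ears at (17,155) and (65,147). I'll refine these with masks and a magnified crop.

```bash
python3 - <<'E'
from h import *
ci=np.load("ci_stand.npy",allow_pickle=True).item(); im=cv2.imread("pics/w_stand.png")
f=lambda n,u,v,z: print(n,ray(ci,u,v,z).round(4))
f("pivot",325,237,.106);f("pin",308,154,.13);f("hub",321,175,.078);f("tape",323,170,.056)
hsv=cv2.cvtColor(im,cv2.COLOR_BGR2HSV)
m=cv2.inRange(hsv,(5,100,60),(18,255,230)); m[:,:270]=0;m[:,375:]=0;m[:120]=0;m[225:]=0
c=max(cv2.findContours(m,0,1)[0],key=cv2.contourArea); print("tape ell",cv2.fitEllipse(cv2.convexHull(c)))
a=cv2.resize(im[95:245,275:370],None,fx=4,fy=4,interpolation=3); b=cv2.resize(im[130:220,0:100],None,fx=4,fy=4,interpolation=3)
o=np.zeros((600,800,3),np.uint8); o[:600,:380]=a; o[:360,390:790]=b; cv2.imwrite("pics/c2.png",o)
E
```

```text
pivot [0.6662 0.02   0.106 ]
pin [0.5433 0.0431 0.13  ]
hub [0.586  0.0451 0.078 ]
tape [0.5848 0.0491 0.056 ]
tape ell ((321.90960693359375, 169.2369384765625), (72.11109924316406, 72.96192169189453), 175.17587280273438)
```

View pics/c2.png

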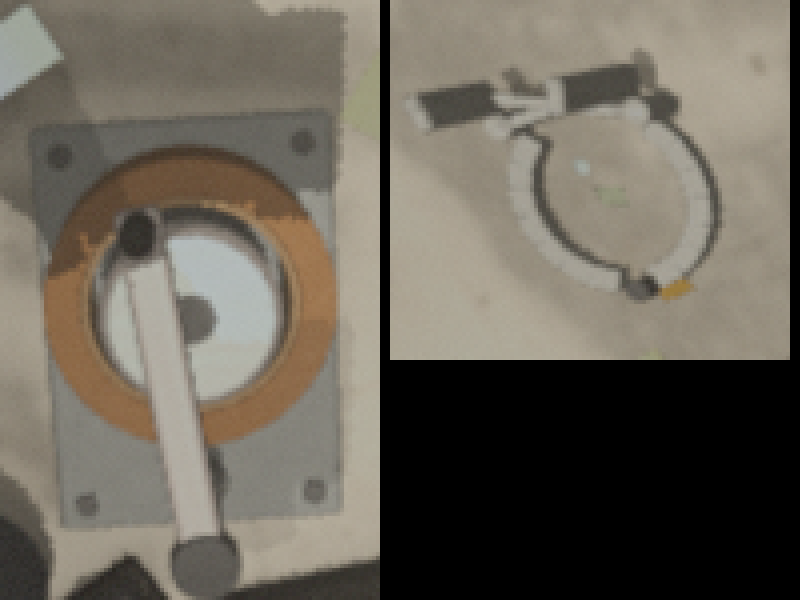

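```bash
python3 - <<'E'
from h import *
ci=np.load("ci_stand.npy",allow_pickle=True).item()
cr=lambda u,v,z: ray(ci,275+u/4,95+v/4,z)
C=[cr(u,v,.008)[:2] for u,v in ((35,130),(330,112),(342,512),(62,527))]
piv,pin,hub=cr(205,567,.106)[:2],cr(137,235,.13)[:2],cr(190,320,.078)[:2]
tape=ray(ci,321.9,169.2,.05)[:2]
print("corners",np.round(C,4)); d=(C[3]+C[2]-C[0]-C[1]); print("yaw plate",np.arctan2(d[1],d[0]),"size",[np.linalg.norm(C[i]-C[i-1]).round(4) for i in range(4)])
e=C[1]+C[2]-C[0]-C[3]; print("yaw from y",np.arctan2(-e[0],e[1]))
p=piv-hub; print("hub",hub,"piv",piv,"pin",pin,"tape",tape,"|hp|",np.linalg.norm(p),"yaw",np.arctan2(p[1],p[0]),"arm",np.linalg.norm(pin-piv),np.arctan2(*(pin-piv)[::-1]))
ctr=np.mean(C,0);y=np.arctan2(d[1],d[0]);print("hub from plate",ctr-.02*np.array([np.cos(y),np.sin(y)]))
print("hinge",ray(ci,62.5,202,.009),"ears",ray(ci,7,158,.052),ray(ci,41.5,153,.052))
E
```

```text
corners [[ 0.5087  0.013 ]
 [ 0.5441  0.1235]
 [ 0.7035  0.0728]
 [ 0.6668 -0.0404]]
yaw plate -0.3168064739266507 size [np.float64(0.1669), np.float64(0.116), np.float64(0.1673), np.float64(0.119)]
yaw from y -0.31134386114328716
hub [0.58681078 0.04709382] piv [0.66650917 0.02181662] pin [0.54357609 0.04472372] tape [0.58431857 0.04760611] |hp| 0.08361082459041574 yaw -0.3071252344609826 arm 0.12504910505474592 2.9573675364022947
hub from plate [0.58676184 0.04845133]
hinge [ 0.48872948 -0.37696993  0.009     ] ears [ 0.39891887 -0.38238624  0.052     ] [ 0.4110241  -0.33046339  0.052     ]
```

Everything agrees with the given sizes: the plate, the 85 mm post, the 125 mm arm, and the 53 mm and 86 mm ears. Now the push, then a close look at the ring.

```bash
cat > push.py <<'E'
from h import *
piv=np.array([.6665,.0218]); a0=np.pi-.312   # world angle of arm at joint 0
def pose(th,z,r=.124):
    a=a0-th; return [*(piv+r*np.array([np.cos(a),np.sin(a)])),z],tool(a-np.pi)
try:
    robot.gripper_to(0)
    robot.move_ptp(*pose(-.40,.20)); 
    p,R=pose(-.40,.130); print("down",robot.move_linear(p,.12,R,threshold=8))
    for th in np.linspace(-.40,1.38,7)[1:]:
        p,R=pose(th,.130); robot.move_linear(p,.18,R); print(th.round(2),robot.get_state()["force"].round(1))
    p,R=pose(1.30,.130); robot.move_linear(p,.1,R); robot.move_linear([p[0],p[1],.25],.2)
    robot.move_ptp([.47,-.32,.36],tool(-.24+np.pi/2)); robot.gripper_to(.094)
finally:
    s=robot.get_state(); print(s["time"],s["ee_pos"],s["qpos"])
    ci=robot.camera_info("wrist"); cv2.imwrite("pics/w_ring.png",robot.grab_frame("wrist")[:,:,::-1]); np.save("ci_ring.npy",ci)
E
python3 push.py
```

```text
down False
-0.1 [-0.1 -0.1 -0.1]
0.19 [ 1.2  0.4 -0.5]
0.49 [ 0.1 -0.5 -0.4]
0.79 [-0.8 -0.8 -0.6]
1.08 [ 0.7 -0.3 -0.5]
1.38 [-0.2  0.3 -0.2]
13.6917 [ 0.46999437 -0.31999491  0.35999371] [ 0.03129205  0.25030116  0.63215595  1.59067352 -0.15055409  1.34998971
  2.01246817]
```

View pics/w_ring.png

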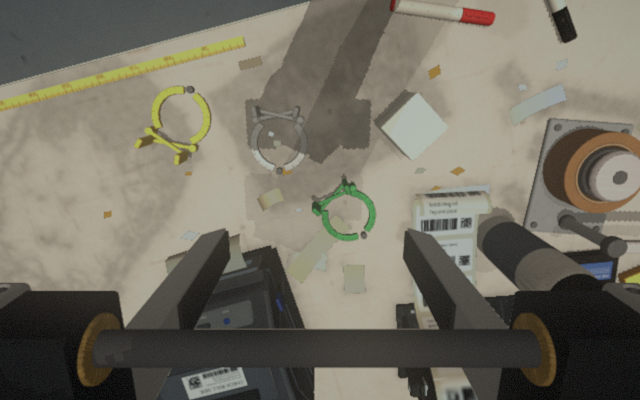

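```bash
python3 - <<'E'
from h import *
ci=np.load("ci_ring.npy",allow_pickle=True).item(); im=cv2.imread("pics/w_ring.png")
print("pivot px expected",proj(ci,[.6665,.0218,.106]))
s=robot.grab_frame("scene")[:,:,::-1]
A=robot.camera_info("scene"); a=np.pi-.312-1.5
print("scene crop: pin@1.5",(proj(A,[.6665+.124*np.cos(a),.0218+.124*np.sin(a),.13])-[270,150])*4, "pivot",(proj(A,[.6665,.0218,.106])-[270,150])*4)
o=np.zeros((600,800,3),np.uint8); o[:,:400]=cv2.resize(im[90:190,240:320],None,fx=5,fy=6,interpolation=3)
o[:320,400:]=cv2.resize(s[150:230,270:370],None,fx=4,fy=4,interpolation=3); cv2.imwrite("pics/c3.png",o)
E
```

```text
pivot px expected [[617.63719094 247.78320578]]
scene crop: pin@1.5 [[218.33153812  31.6700725 ]] pivot [[267.41100576 109.6080812 ]]
```

View pics/c3.png

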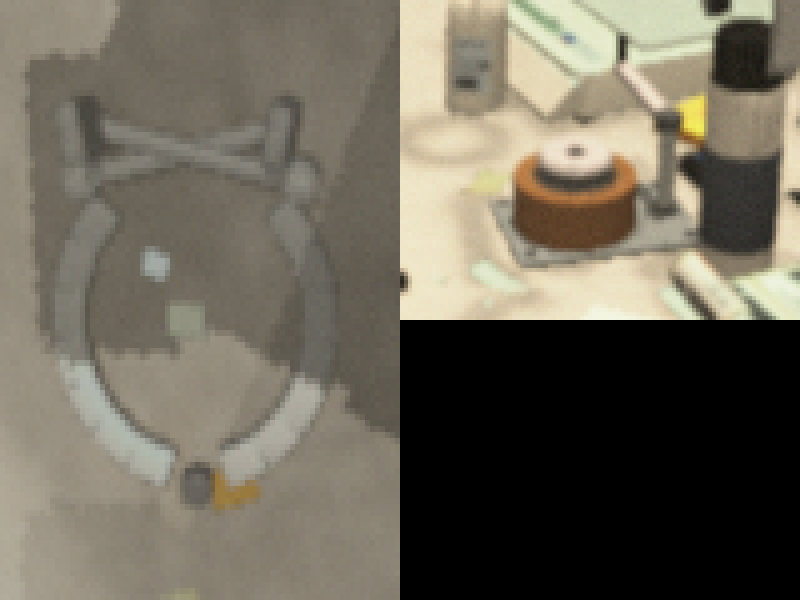

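The crop shows the hold arm at about 1.5 rad, as planned. In the ring crop the ear tops are at about (72,137) and (276,135), and the hinge is at (198,487).

```bash
python3 - <<'E'
from h import *
ci=np.load("ci_ring.npy",allow_pickle=True).item()
f=lambda u,v,z: ray(ci,240+u/5,90+v/6,z)[:2]
h,a,b=f(198,487,.009),f(72,137,.052),f(276,135,.052)
m=(a+b)/2; d=m-h; print(h,a,b,m,"ears",np.linalg.norm(a-b),"mid-hinge",np.linalg.norm(d),"yaw",np.arctan2(*d[::-1]),"perp yaw",np.arctan2(*(b-a)[::-1])+np.pi/2)
A=robot.camera_info("scene"); print(ray(A,337,266,.052)[:2])
s=robot.get_state(); print(s["time"])
for yaw in (1.3,-1.84):
  print(robot.ik([*m,.05],tool(yaw)))
for y in (-.312+np.pi/2,-.312-np.pi/2): print(robot.ik([.543,.0615,.15],tool(y)))
E
```

```text
[ 0.48908477 -0.37869823] [ 0.40006289 -0.38319463] [ 0.41203689 -0.33259861] [ 0.40604989 -0.35789662] ears 0.051993601647477884 mid-hinge 0.08560080154781036 yaw 2.8961278817418497 perp yaw 2.909209170887006
[ 0.40663539 -0.34173566]
13.7917
[ 0.25600684  0.56181365  0.51806796  1.96438636 -0.41173869  0.7197253
  2.3227606 ]
[-0.11687883  0.82527357  1.07909521  1.97472132 -0.92565616  0.94519371
 -0.39314321]
[-0.58238692  0.40151348  0.51329019  1.89499367 -0.2460734   0.9072325
  1.30851036]
[-0.97329898  0.60586196  1.08483966  1.90558976 -0.63113339  1.02242478
 -1.49242467]
```

```bash
python3 - <<'E'
from h import *
yr=2.90; u=np.array([np.cos(yr),np.sin(yr)]); h=np.array([.4890,-.3778])
t=h+.0885*u; R=tool(yr-np.pi/2)
robot.move_ptp([*t,.14],R); print("down",robot.move_linear([*t,.043],.12,threshold=8), robot.get_state()["ee_pos"])
robot.gripper_to(0); s=robot.get_state(); print("open",s["opening"],s["force"].round(1),s["time"])
robot.move_linear([*t,.17],.15); robot.pause(.3)
s=robot.get_state(); print("open",s["opening"],s["force"].round(2),s["time"],s["ee_pos"])
ci=robot.camera_info("wrist"); im=robot.grab_frame("wrist")[:,:,::-1]; cv2.imwrite("pics/w_held.png",im); np.save("ci_held.npy",ci)
T=s["tool_rot"]
for x in (-.090,): print("expected hinge px",proj(ci,s["ee_pos"]+T@[x,0,.043-.009]))
E
```

```text
down False [ 0.40339499 -0.35696383  0.04364536]
open 0.01970772891228114 [-2.5  0.6  6. ] 16.8
open 0.019733736405342008 [-0.08  0.08 -0.34] 18.1 [ 0.40291286 -0.35657277  0.16959184]
expected hinge px [[315.52638921 362.54141092]]
```

View pics/w_held.png

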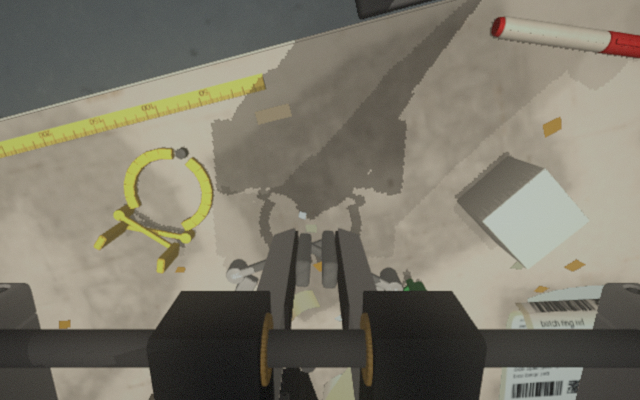

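The ring is in the grip with an opening of 19.7 mm, so it is fully squeezed, and its shadow shows an open ring. The hinge is hidden behind the gripper, so I'll carry it over the hub and check it from the two fixed cameras.

```bash
cat > look.py <<'E'
from h import *
import sys
def look(name,under):
    s=robot.get_state(); T=s["tool_rot"]; o=np.zeros((600,800,3),np.uint8)
    for i,n in enumerate(("scene","side")):
        ci=robot.camera_info(n); im=robot.grab_frame(n)[:,:,::-1]; cv2.imwrite(f"pics/{name}_{n}.png",im)
        P=[s["ee_pos"]+T@[-.090,0,under-.009],s["ee_pos"]+T@[-.046,0,under],[.5868,.0475,.078]]
        px=proj(ci,P); c=(px[2]-[50,55]).astype(int); o[:600,i*400:i*400+400]=cv2.resize(im[c[1]-10:c[1]+90,c[0]+10:c[0]+90],None,fx=5,fy=6,interpolation=3)
        print(n,"crop org",c+[10,-10],"hinge,centre,hub exp px",px.round(1).tolist())
    cv2.imwrite(f"pics/{name}.png",o); print(s["time"],s["ee_pos"],s["opening"],s["force"].round(2))
E
python3 - <<'E'
from look import *
yr=-.312+np.pi; u=np.array([np.cos(yr),np.sin(yr)]); t=np.array([.5868,.0475])+.046*u
robot.move_linear([*t,.19],.22,tool(yr-np.pi/2)); robot.move_linear([*t,.145],.1); robot.pause(.2)
look("over",.0435)
E
```

```text
scene crop org [273 122] hinge,centre,hub exp px [[326.2, 177.2], [314.0, 180.8], [313.8, 187.0]]
side crop org [288 118] hinge,centre,hub exp px [[340.5, 175.6], [328.3, 177.3], [328.2, 183.6]]
21.1083 [0.54335917 0.06167962 0.14560845] 0.01973466726089273 [-0.27  0.66 -1.15]
```

View pics/over.png

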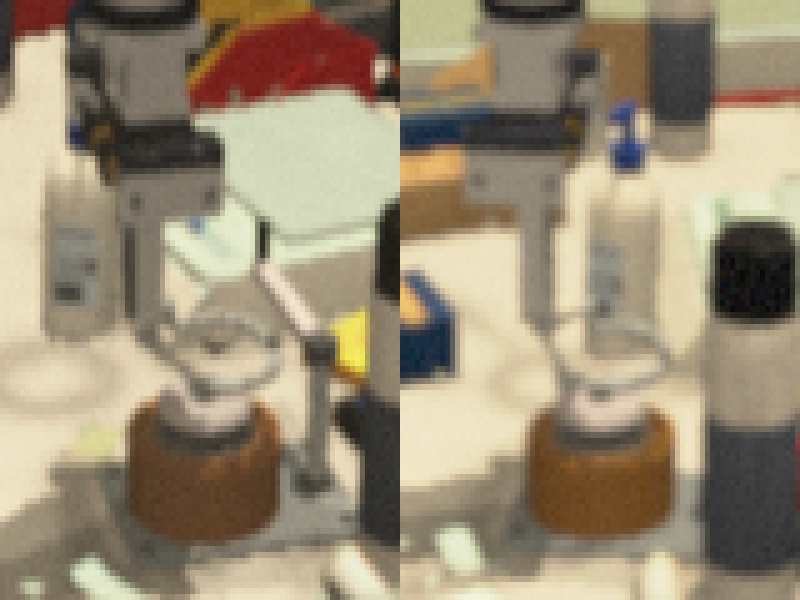

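The ring sits level over the hub. Its hinge is at (268,333) in the scene crop, expected (266,331), and at (665,347) in the side crop, expected (662,346), so both agree to within a pixel. The arm is aside. Now a gentle guarded descent.

```bash
python3 - <<'E'
from look import *
p=robot.get_state()["ee_pos"]
for z in (.118,.110,.1035):
    c=robot.move_linear([.5430,.0616,z],.05,threshold=6); s=robot.get_state(); print(z,c,s["ee_pos"].round(4),s["force"].round(2),s["opening"])
    if c: break
look("down",.0435)
E
```

```text
0.118 False [0.5431 0.0615 0.118 ] [-0.27  0.3  -1.8 ] 0.019781508789517083
0.11 False [0.5428 0.0616 0.1097] [-0.62 -0.26 -1.12] 0.019756613460219792
0.1035 False [0.5427 0.0616 0.1032] [-1.26 -0.08 -1.77] 0.019774326310760374
scene crop org [273 122] hinge,centre,hub exp px [[325.7, 188.1], [313.6, 191.7], [313.8, 187.0]]
side crop org [288 118] hinge,centre,hub exp px [[340.3, 186.6], [328.2, 188.3], [328.2, 183.6]]
22.4917 [0.54274019 0.06163029 0.1032277 ] 0.019774326310760374 [-1.26 -0.08 -1.77]
```

View pics/down.png

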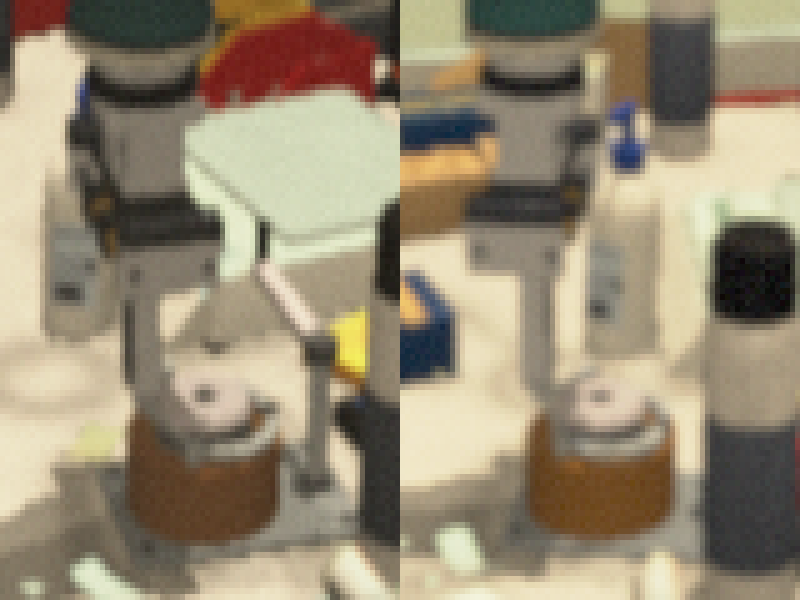

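The ring is round the hub under the nose, at tape-top height, and the forces are small. Now I'll release it in steps, retreat and check.

```bash
python3 - <<'E'
from look import *
for o in (.035,.05,.065,.094):
    robot.gripper_to(o); s=robot.get_state(); print(o,s["opening"],s["force"].round(2))
p=robot.get_state()["ee_pos"]
robot.move_linear([p[0],p[1],.19],.12); robot.move_linear([.47,.06,.33],.2); robot.pause(.3)
s=robot.get_state(); print(s["time"],s["force"].round(2))
ci=robot.camera_info("wrist"); im=robot.grab_frame("wrist")[:,:,::-1]; cv2.imwrite("pics/w_fit.png",im); np.save("ci_fit.npy",ci)
px=proj(ci,[[.5868,.0475,.065],[.5868+.038,.0475-.012,.067]]); print(px)
c=px[0].astype(int); x0,y0=max(0,c[0]-80),max(0,c[1]-90); print(x0,y0)
cv2.imwrite("pics/c_fit.png",cv2.resize(im[y0:y0+150,x0:x0+200],None,fx=4,fy=4,interpolation=3))
E
```

```text
0.035 0.034986467344737586 [-2.28 -1.64  0.2 ]
0.05 0.04997120340221371 [-0.48  0.62 -0.33]
0.065 0.06514556319159022 [ 0.43 -0.02 -0.52]
0.094 0.09385904333881737 [0.62 0.53 0.15]
26.75 [ 0.4   1.24 -1.25]
[[334.56422225 248.56003166]
 [334.41656517 277.18075609]]
254 158
```

View pics/c_fit.png

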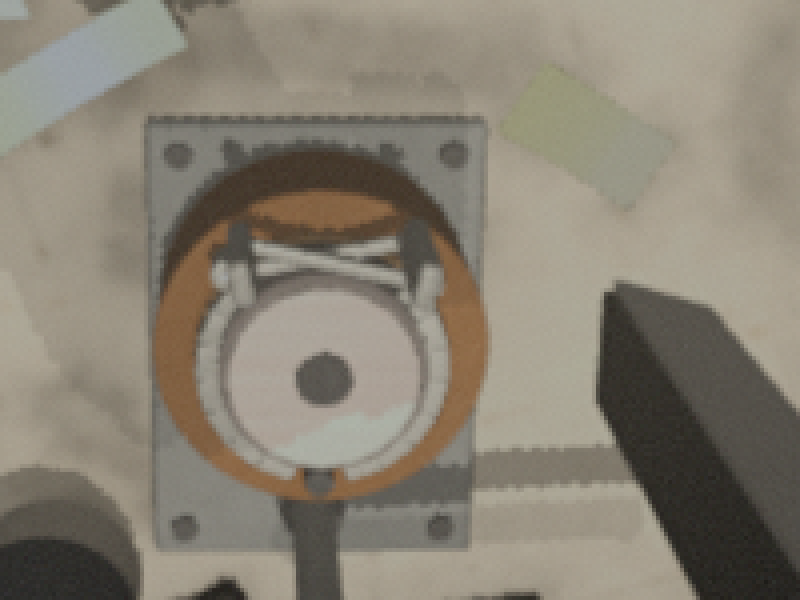

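The ring is closed in the groove, with its ears (240,240) and (420,240) to the front, the hinge at (319,480) and the tape in place. A last before/after check of the bystanders, then I'll hand in.

```bash
python3 - <<'E'
from h import *
B={"box":[.46,-.20,.03],"blue":[.46,.31,.03],"flask":[.663,-.095,.11],"bottle":[.63,.26,.09]}
for n in ("scene","side"):
    a=cv2.imread(f"pics/{n}0.png"); b=robot.grab_frame(n)[:,:,::-1]; ci=robot.camera_info(n)
    for k,P in B.items():
        x,y=proj(ci,P)[0].astype(int); g=lambda i:np.float32(cv2.cvtColor(np.ascontiguousarray(i[y-22:y+22,x-20:x+20]),cv2.COLOR_BGR2GRAY))
        (dx,dy),r=cv2.phaseCorrelate(g(a),g(b)); print(n,k,round(dx,2),round(dy,2),round(r,2))
print(robot.get_state()["time"]); robot.sign_off()
E
```

```text
scene box -0.17 0.67 0.92
scene blue -0.01 0.5 1.02
scene flask 0.07 0.51 0.98
scene bottle -0.07 0.52 0.88
side box -0.21 0.7 0.7
side blue -0.05 0.46 0.93
side flask 0.11 0.62 1.01
side bottle 0.24 0.67 0.9
26.9
the job is handed in; nothing more can be done
```

The job is done and handed in at about 27 s of the 67 s allowed. I pushed the hold-down arm aside by its pin to about 1.5 rad. I then squeezed the steel ring's ears together, lowered the ring over the hub without hitting anything, and let it close in the groove.

- **Ring:** the last wrist picture shows it closed round the hub below the nose, hinge at the back and ears over the front. The gripper was open and clear of it. I did not measure the height of the ring in the groove after release. It was let go with its underside about 60 mm above the bench, against the groove's lower shoulder at 58 mm.
- **Tape:** it is still on the hub in that picture.
- **Forces:** the largest I read was about 6 N, during the squeeze with the ring on the bench. On the descent and release, readings stayed within about 3 N.
- **Bystanders:** comparing pictures from before and after, all four shifted by the same 0.5 to 0.7 px downward in both cameras, with 0.25 px or less sideways. A shift common to all of them points to the method or the camera rather than to a moved object, but I did not confirm that. No check failed.

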